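# Find the full screw tin by its weight

## Robot

A 7-joint arm with a two-finger parallel gripper is mounted at the origin on the work surface. World frame = base frame: x ahead of the robot, y to its left, z up, the work surface at z = 0. Lengths are in m, angles in rad, forces in N, time in s.
With the tool pointing down it reaches from about 0.425 to 0.875 m from the base axis. Payload 4.7 kg.
Tool frame: the origin (TCP) lies midway between the tips of the shut fingers; the grasp point (between the pads) lies 19 mm behind it; z points along the fingers, y is the line along which they close (so a half turn about z gives the same grasp; the last joint's range is limited). The gripper opens to 87 mm and grips with 3 to 60 N. Pads are 19 mm wide; open, the fingers measure 117 mm over their backs; the gripper's body (75 mm by 190 mm) begins 51 mm behind the grasp point.
Start: joints at [1.279, 0.321, -0.07, 1.45, 0.023, 1.371, -0.057], TCP at [0.196, -0.62, 0.223] pointing down, gripper open.
Joint ranges: [-2.86, 2.86], [-0.3, 2.09], [-1.38, 1.24], [0.06, 2.45], [-1.56, 4.7], [0.09, 2.05], [-2.69, 2.69]. Speed limits (rad/s): [2.57, 2.57, 3.14, 3.14, 3.14, 3.14, 3.14].

## Interface

Orientations are given as a unit quaternion [w, x, y, z].
In Python, from cell import get_obs, imaging, robot, finder gives the robot as it stands. The module is installed in compiled form; this text tells all that it offers.
- The arm moves only by the tool apply_moves, never from a script. Its argument "increments" is a list of rows, each a list of 5 numbers: the shift along the tool's x, y, z in units of 30 mm (1.0 is 30 mm), then the turn about the tool's z in units of 8 degrees (1.0 is 8 degrees), then the finger opening in mm, from 0 to 87. A call has 1 to 20 rows; each row shifts and turns the commanded pose from where the row before left it, along the tool's axes as they then stand; what a row does not reach is not made up. A row lasts 1/10 s, in which the tool goes at most 50 mm and 8.59 degrees, less where a joint would pass 70% of its speed; a pose out of reach is approached as far as the arm can. A call is refused whole if a number of a shift passes 1 or a number of a turn 1, either way. A call with a gripper value outside its range is refused whole. The fingers move at their own pace and stop on an object; "grip_force" is the grip in N (left out, the last holds). Time passes only in rows, so rows that do not move let the fingers close. It gives the time, the measured TCP pose, the force, the opening and the grip force at its end, in the units of the state.
- get_obs(): the state, without advancing time (a new reading comes with each control period).
- imaging.snapshot(name): name is "scene" or "top" or "wrist"; returns a dict with "img" (480x640x3 uint8, red, green, blue), "mtx" (3x3 intrinsics, pixels), "k1" (the pictures are not rectified: a ray, as slopes to the right and down, at radius r is drawn at 1 + k1 r^2 times it, then the intrinsics apply), "origin" and "orientation" of the camera in the world. Camera axes: x right, y up, looking along -z (the intrinsics and any distortion apply to the point x, -y, -z); pixel columns grow to the right and rows downward; lengths in m; the calibration is good to about 2 mm. A picture is of the moment at which its call begins. There is no depth.
- robot.finish_job(): hands the job in; it is judged then, once.
Trained networks look in a picture, given as the dict that the camera call returned (one of the last four; its "shot" number tells which), for a name from the list of things; names that differ only in an ending like _2 or _b are one class to them, and where a whole thing is asked for, a point or a joint stands for the part that bears it (a point fixed in the world has none). Each returns a list of dicts, best first, with "conf" (0 to 1); they miss things now and then, are a little off and sometimes report something else, mostly with a low value. They report only what shows in the picture. A call takes as long as a camera call. They do not tell look-alikes from the thing itself.
- finder.regions_of(picture, query): "mask" (480x640 bool, what is visible of it).
- finder.spot_point(picture, query): "point" ([x, y, z] in m, in world coordinates, good to about 4 mm: a listed point, or the origin of a listed thing).
The state is a dict: "time": time; "qpos": joint angles; "joint_velocities": joint speeds; "joint_torque": joint torques, N m; "eef_pos": TCP position; "tool_rot": TCP orientation; "contact_force": force on the tool from outside, world axes, zero at the start; "torque": the same for the moment, N m; "gripper_width": finger opening in m; "grip_force": force on a finger pad.
Only numpy, scipy, OpenCV 4.12 (cv2) and the standard library are available. Lean on these libraries where they do the work, as an engineer would, in place of code of your own. Each camera call takes 0.05 s, during which the arm holds its last target. There are 200 camera calls.

## Task

Of the three look-alike screw tins on the garage bench only one is still full: lift them to feel which is the heavy one, and stand it upright on the floor of the open blue tray, setting it down gently. The two empty tins must end up standing upright back in their own places.

Things in the scene. Friction and masses are not known exactly. Their poses are not given: they have to be found in the camera images.
- tin_1: One of three look-alike metal tins with a green label band and a dark lid, upright, 52 mm in diameter (lid 54 mm), 65 mm high; origin at the centre of its underside, z up. Its weight cannot be seen: full of screws a tin weighs 350 to 470 g, empty 40 to 55 g; which of the three is the full one is not told.
- tin_2: One of three look-alike metal tins with a green label band and a dark lid, upright, 52 mm in diameter (lid 54 mm), 65 mm high; origin at the centre of its underside, z up. Its weight cannot be seen: full of screws a tin weighs 350 to 470 g, empty 40 to 55 g; which of the three is the full one is not told.
- tin_3: One of three look-alike metal tins with a green label band and a dark lid, upright, 52 mm in diameter (lid 54 mm), 65 mm high; origin at the centre of its underside, z up. Its weight cannot be seen: full of screws a tin weighs 350 to 470 g, empty 40 to 55 g; which of the three is the full one is not told.
- tray: Open shallow blue plastic tray, fixed to the bench, empty; outside 220 mm (its x) by 160 mm (its y) by 40 mm high, walls and floor 5 mm thick; origin at the centre of its underside, on the bench top (height 0), so its inner floor is 5 mm up. It stands on the left or right of the tins; a closed red tool case of the same footprint, 73 mm high, stands on the other side. Low blue bins at the far edge of the bench are not the tray.
Things that resemble listed ones, but are neither listed nor needed, are in the scene too. What is shaped like the tin_2 but yellow is not meant.

How it is judged:
At the end, for the whole second after the job is handed in: The full tin stands released and at rest on the tray's floor, upright within 10 degrees, wholly between its walls and resting its weight (over 2 N, so it is the full one) on the tray; both empty tins stand at rest on the bench, upright within 10 degrees and within 40 mm of where each started (((x of tin_1 in the frame of tray between -0.085 and 0.085 m and y of tin_1 in the frame of tray between -0.055 and 0.055 m and z of tin_1 in the frame of tray below 0.012 m and angle between each of tin_1, tin_2, tin_3's own z axis and vertical below 0.17 rad and linear speed of each of tin_1, tin_2, tin_3 below 0.02 m/s and contact force between tin_1 and tray above 2 N and distance of each of tin_2, tin_3 from where it was at the start of the episode below 0.04 m) or (x of tin_2 in the frame of tray between -0.085 and 0.085 m and y of tin_2 in the frame of tray between -0.055 and 0.055 m and z of tin_2 in the frame of tray below 0.012 m and angle between each of tin_2, tin_1, tin_3's own z axis and vertical below 0.17 rad and linear speed of each of tin_2, tin_1, tin_3 below 0.02 m/s and contact force between tin_2 and tray above 2 N and distance of each of tin_1, tin_3 from where it was at the start of the episode below 0.04 m) or (x of tin_3 in the frame of tray between -0.085 and 0.085 m and y of tin_3 in the frame of tray between -0.055 and 0.055 m and z of tin_3 in the frame of tray below 0.012 m and angle between each of tin_3, tin_1, tin_2's own z axis and vertical below 0.17 rad and linear speed of each of tin_3, tin_1, tin_2 below 0.02 m/s and contact force between tin_3 and tray above 2 N and distance of each of tin_1, tin_2 from where it was at the start of the episode below 0.04 m))); the robot touches nothing.
It fails at once if a tin is dropped or rammed onto the tray (contact force between them above 45 N) (contact force between any of tin_1, tin_2, tin_3 and tray above 45 N).
It also fails if it takes over 67 s, if anything falls off the work surface, if the arm or the gripper's body presses on something with over 40 N, if the wrist force passes 120 N, or if a joint passes its speed limit or range.

## Working session

There is one attempt and no reset: what is moved stays moved. The work goes in short steps, Python scripts to look and compute and a tool call to move; the robot and the scene stay as the last step left them, time stands still between calls to the robot, and variables do not carry over. Pictures are saved under pics/ and viewed, at most 10 in all, crops included, and the job is handed in when it is done.

Besides the shell and the picture viewer there is one more tool, called after "Call:" in YAML: its name, and indented under it one key for each argument. apply_moves: Moves the arm, as the interface text tells. Its arguments: {"type":"object","properties":{"increments":{"type":"array","items":{"type":"array","items":{"type":"number"}}},"grip_force":{"type":"number"}},"required":["increments"]}

```bash
mkdir -p pics; cat > h.py <<'E'
import numpy as np, cv2
from scipy.spatial.transform import Rotation as R
from cell import get_obs, imaging, robot, finder
def rot(q): return R.from_quat([q[1],q[2],q[3],q[0]]).as_matrix()
def ray(s,u,v):
    k=np.array([s["k1"],0,0,0,0.])
    p=cv2.undistortPoints(np.array([[[u,v]]],float),np.array(s["mtx"],float),k)[0,0]
    d=rot(s["orientation"])@np.array([p[0],-p[1],-1]); return np.array(s["origin"]),d
def proj(s,P):
    c=rot(s["orientation"]).T@(np.array(P)-s["origin"]); x,y=c[0]/-c[2],-c[1]/-c[2]
    f=1+s["k1"]*(x*x+y*y); m=np.array(s["mtx"]); return m[0,0]*x*f+m[0,2],m[1,1]*y*f+m[1,2]
def at(s,u,v,z):
    o,d=ray(s,u,v); return o+d*(z-o[2])/d[2]
def save(s,n): cv2.imwrite("pics/"+n,s["img"][:,:,::-1])
E
python3 - <<'E'
from h import *
np.set_printoptions(precision=4,suppress=True)
o=get_obs(); print({k:np.round(v,4) for k,v in o.items()}); print(rot(o["tool_rot"]))
for n in("scene","top"):
    s=imaging.snapshot(n); save(s,n+".png"); print(n,s["origin"],s["k1"])
    for q in("tin_1","tray"):
        for d in finder.spot_point(s,q): print(q,np.round(d["point"],4),round(d["conf"],2),np.round(proj(s,d["point"])))
        for d in finder.regions_of(s,q):
            ys,xs=np.where(d["mask"]); print(" m",q,round(d["conf"],2),xs.min(),xs.max(),ys.min(),ys.max())
E
```

```text
{'time': np.float64(0.0), 'qpos': array([ 1.2791,  0.3218, -0.0701,  1.4517,  0.0226,  1.3708, -0.0568]), 'joint_velocities': array([-0.0002, -0.0011,  0.001 ,  0.0006, -0.    , -0.0015, -0.0005]), 'joint_torque': array([  0.0001, -49.1285,  -0.4045, -31.2528,  -0.0643,   0.0437,
         0.0002]), 'eef_pos': array([ 0.1954, -0.6193,  0.2215]), 'tool_rot': array([-0.0009,  0.9883,  0.1524, -0.0002]), 'contact_force': array([-1.2428,  0.1085, -0.8376]), 'torque': array([-0.0307,  0.0034, -0.0725]), 'grip_force': np.float64(0.0), 'gripper_width': np.float64(0.087)}
[[ 0.9536  0.3011 -0.0007]
 [ 0.3011 -0.9536  0.0018]
 [-0.0001 -0.0019 -1.    ]]
scene [ 1.2461 -0.2978  0.6758] -0.11105045131803729
tin_1 [ 0.559  -0.0037 -0.0007] 0.92 [329. 269.]
tin_1 [ 0.5313 -0.1653  0.0012] 0.88 [243. 284.]
tin_1 [0.4965 0.1517 0.0023] 0.66 [386. 229.]
 m tin_1 0.9 314 342 233 277
 m tin_1 0.86 224 256 247 292
 m tin_1 0.74 372 398 196 236
 m tin_1 0.63 268 296 215 256
tray [ 0.4721  0.3714 -0.0016] 0.96 [466. 199.]
 m tray 0.62 410 526 156 235
top [0.2628 0.0162 1.3801] -0.16147417575970624
tin_1 [ 0.5244 -0.1669  0.0013] 0.95 [390. 233.]
tin_1 [0.4942 0.1491 0.0003] 0.9 [262. 248.]
tin_1 [ 0.4656 -0.0597 -0.0013] 0.89 [347. 258.]
tin_1 [ 0.5536 -0.0051  0.001 ] 0.68 [324. 223.]
 m tin_1 0.85 247 271 234 260
 m tin_1 0.81 337 360 244 269
 m tin_1 0.73 379 403 217 243
 m tin_1 0.71 313 334 207 232
tray [0.4717 0.3647 0.0008] 0.88 [175. 259.]
 m tray 0.61 135 206 213 304
```

```bash
python3 - <<'E'
import cv2
a=cv2.imread("pics/scene.png")[130:330,150:550]; b=cv2.imread("pics/top.png")[170:330,110:430]
cv2.imwrite("pics/both.png",cv2.vconcat([cv2.resize(a,(600,300)),cv2.resize(b,(600,300))]))
E
```

```text
(no output)
```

View pics/both.png

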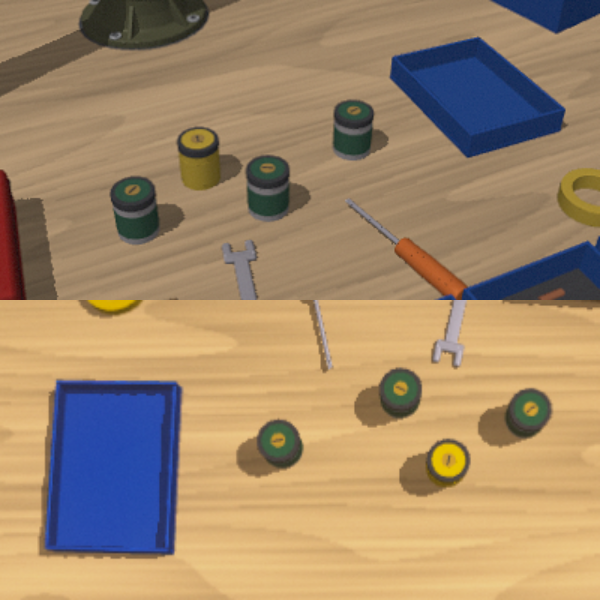

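Green tins: scene px (243,284), (329,269), (386,229), at world A (0.53,-0.166), B (0.556,-0.004) and C (0.495,0.150). The fourth one, at top px (347,258), is yellow, so it isn't meant. The open blue tray is on the left at (0.472,0.366), and the red case is on the right. I'll move above tin A first.

Call:
apply_moves:
  increments:
    - [0.5,-0.36,0,0,87]
    - [0.95,-0.69,0,0,87]
    - [0.95,-0.69,0,0,87]
    - [0.95,-0.69,0,0,87]
    - [0.95,-0.69,0,0,87]
    - [0.95,-0.69,0,0,87]
    - [0.95,-0.69,0,0,87]
    - [0.95,-0.69,0,0,87]
    - [0.95,-0.69,0,0,87]
    - [0.95,-0.69,0,0,87]
    - [0.95,-0.69,0,0,87]
    - [0.95,-0.69,0,0,87]
    - [0.95,-0.69,0,0,87]
    - [0.95,-0.69,0,0,87]
    - [0.95,-0.69,0,0,87]
    - [0.95,-0.69,0,0,87]
    - [0.45,-0.35,0,0,87]
    - [0,0,0,0,87]
    - [0,0,0,0,87]
    - [0,0,0,0,87]
  grip_force: 20

```text
time: 2.5
eef_pos: [0.5296, -0.1676, 0.2225]
tool_rot: [0.0, 0.989, 0.151, -0.0]
contact_force: [-0.2, -0.4, -0.1]
gripper_width: 0.087
grip_force: 0.0
```

```bash
python3 - <<'E'
from h import *
np.set_printoptions(precision=4,suppress=True)
o=get_obs(); print(o["eef_pos"],o["contact_force"]); print(rot(o["tool_rot"]))
S={n:imaging.snapshot(n) for n in("wrist","top","scene")}
s=S["wrist"]; save(s,"w1.png"); print(s["origin"],rot(s["orientation"])[:,2])
for n in S:
    for d in finder.spot_point(S[n],"tin_1"): print(n,d["point"],round(d["conf"],2),np.round(proj(S[n],d["point"])))
for d in finder.regions_of(s,"tin_1"):
    ys,xs=np.where(d["mask"]); print(" m",round(d["conf"],2),xs.min(),xs.max(),ys.min(),ys.max())
# tray outline + lid-dot triangulation (top+scene): orange dots on lids
for d in finder.regions_of(S["top"],"tray")[:1]:
    print("tray rect",cv2.minAreaRect(np.argwhere(d["mask"])[:,::-1].astype(np.float32)))
def dots(s):
    h=cv2.cvtColor(s["img"],cv2.COLOR_RGB2HSV); m=cv2.inRange(h,(12,110,110),(26,255,255))
    n,_,st,c=cv2.connectedComponentsWithStats(m); return [tuple(c[i]) for i in range(1,n) if 5<st[i,4]<120]
for a in dots(S["top"]):
  for b in dots(S["scene"]):
    o1,d1=ray(S["top"],*a); o2,d2=ray(S["scene"],*b)
    t=np.linalg.lstsq(np.c_[d1,-d2],o2-o1,rcond=None)[0]; p,q=o1+t[0]*d1,o2+t[1]*d2
    if np.linalg.norm(p-q)<.008 and -.02<p[2]<.12: print("lid dot",np.round(a),np.round(b),(p+q)/2)
E
```

```text
[ 0.5296 -0.1676  0.2225] [-0.1913 -0.3956 -0.0979]
[[ 0.9543  0.299  -0.0007]
 [ 0.299  -0.9543 -0.0011]
 [-0.001   0.0008 -1.    ]]
[ 0.5936 -0.1468  0.3851] [0.2362 0.075  0.9688]
wrist [0.4614, -0.0588, -0.0038] 0.95 [190. 242.]
wrist [0.5606, -0.0045, -0.0008] 0.79 [153. 120.]
wrist [0.5297, -0.1674, 0.0026] 0.65 [320. 209.]
top [0.4656, -0.0591, 0.0002] 0.97 [347. 258.]
top [0.5555, -0.0041, -0.0005] 0.84 [324. 222.]
top [0.4917, 0.1486, 0.0004] 0.75 [262. 249.]
top [0.5264, -0.1627, -0.0012] 0.6 [389. 233.]
scene [0.5585, -0.0024, -0.0002] 0.95 [330. 269.]
scene [0.4983, 0.1505, 0.0027] 0.72 [385. 229.]
scene [0.4598, -0.06, 0.0007] 0.72 [284. 247.]
scene [0.5302, -0.1702, 0.0017] 0.62 [241. 284.]
 m 0.94 282 349 182 256
 m 0.87 78 179 81 158
 m 0.78 133 217 213 290
tray rect ((169.99612426757812, 258.6322326660156), (70.88111114501953, 94.1651611328125), 1.6846843957901)
lid dot [390.  83.] [313. 450.] [ 0.9072 -0.1797  0.0337]
lid dot [323. 217.] [328. 242.] [ 0.555  -0.0026  0.0646]
lid dot [394. 229.] [238. 256.] [ 0.5243 -0.1664  0.0639]
lid dot [266. 230.] [388. 204.] [0.5232 0.1327 0.0872]
lid dot [258. 244.] [388. 204.] [0.4939 0.1529 0.063 ]
lid dot [387. 264.] [238. 256.] [ 0.4485 -0.1533 -0.0002]
```

View pics/w1.png

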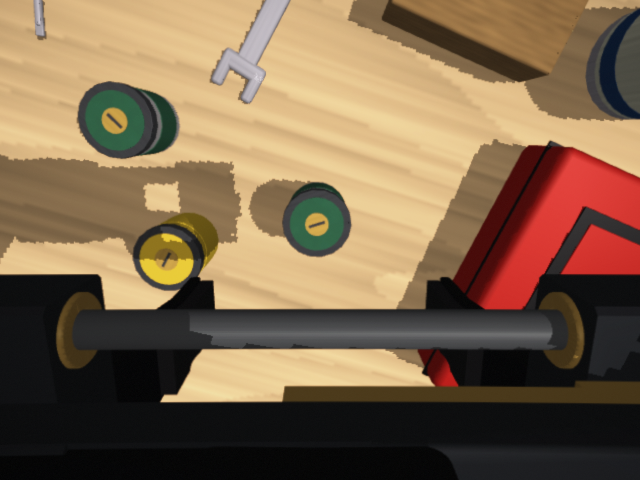

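The wrist view shows green tin A at (316,223), directly in front of the gripper. Tin B is at (115,120), the yellow look-alike at (166,258), and the red case is clear of the fingers. Triangulated lid heights are about 64 mm, which matches the text. I'll descend onto A.

Call:
apply_moves:
  increments:
    - [-0.06,0,0.5,0,87]
    - [0,0,0.9,0,87]
    - [0,0,0.9,0,87]
    - [0,0,0.9,0,87]
    - [0,0,0.9,0,87]
    - [0,0,0.9,0,87]
    - [0,0,0.6,0,87]
    - [0,0,0.5,0,87]
    - [0,0,0.3,0,87]
    - [0,0,0.15,0,87]
    - [0,0,0,0,87]
    - [0,0,0,0,87]

```text
time: 4.1
eef_pos: [0.5296, -0.1669, 0.0268]
tool_rot: [0.0, 0.988, 0.152, 0.001]
contact_force: [-0.2, -0.9, -0.1]
gripper_width: 0.087
grip_force: 0.0
```

Call:
apply_moves:
  increments:
    - [0,0,0,0,40]
    - [0,0,0,0,40]
    - [0,0,0,0,40]
    - [0,0,0,0,40]
    - [0,0,0,0,40]
    - [0,0,0,0,40]
    - [0,0,0,0,40]
    - [0,0,0,0,40]
    - [0,0,0,0,40]
    - [0,0,0,0,40]
  grip_force: 20

```text
time: 5.1
eef_pos: [0.5289, -0.1666, 0.026]
tool_rot: [-0.0, 0.988, 0.152, -0.0]
contact_force: [0.7, 0.5, 0.6]
gripper_width: 0.0527
grip_force: 19.9
```

Call:
apply_moves:
  increments:
    - [0,0,-0.1,0,40]
    - [0,0,-0.3,0,40]
    - [0,0,-0.4,0,40]
    - [0,0,-0.2,0,40]
    - [0,0,0,0,40]
    - [0,0,0,0,40]
    - [0,0,0,0,40]
    - [0,0,0,0,40]
    - [0,0,0,0,40]
    - [0,0,0,0,40]

```text
time: 6.1
eef_pos: [0.5287, -0.1666, 0.0558]
tool_rot: [-0.0, 0.988, 0.152, -0.0]
contact_force: [0.1, -0.1, -0.4]
gripper_width: 0.053
grip_force: 19.9
```

A reads about -0.4 N while held, so it is empty (full would be about -4 N). I'll lower it in place, release and go up.

Call:
apply_moves:
  increments:
    - [0,0,0.3,0,40]
    - [0,0,0.4,0,40]
    - [0,0,0.2,0,40]
    - [0,0,0.1,0,40]
    - [0,0,0,0,40]
    - [0,0,0,0,40]
    - [0,0,0,0,40]
    - [0,0,0,0,60]
    - [0,0,0,0,70]
    - [0,0,0,0,87]
    - [0,0,0,0,87]
    - [0,0,0,0,87]
    - [0,0,-0.3,0,87]
    - [0,0,-0.7,0,87]
    - [0,0,-0.9,0,87]
    - [0,0,-0.9,0,87]
    - [0,0,-0.8,0,87]
    - [0,0,-0.4,0,87]

```text
time: 7.9
eef_pos: [0.5303, -0.167, 0.1491]
tool_rot: [0.001, 0.988, 0.152, 0.002]
contact_force: [0.0, 0.2, -0.7]
gripper_width: 0.0872
grip_force: 0.0
```

```bash
python3 - <<'E'
from h import *
np.set_printoptions(precision=4,suppress=True)
o=get_obs(); M=rot(o["tool_rot"]); print(o["eef_pos"],o["contact_force"])
s=imaging.snapshot("wrist"); t=imaging.snapshot("top")
for q in(s,t):
    for d in finder.spot_point(q,"tin_1"): print(np.round(d["point"],4),round(d["conf"],2))
for n,p in dict(B=(.5565,-.0035,.15),C=(.495,.151,.15),T=(.472,.367,.15)).items(): print(n,M.T@(np.array(p)-o["eef_pos"])/.03)
E
```

```text
[ 0.5303 -0.167   0.1491] [ 0.0059  0.2411 -0.6945]
[ 0.4618 -0.0575 -0.0021] 0.91
[ 0.5308 -0.1619  0.0049] 0.62
[ 0.5566 -0.0025 -0.0002] 0.61
[ 0.467  -0.0595 -0.0016] 0.76
[ 0.526  -0.1661  0.0005] 0.72
[0.4917 0.1507 0.0017] 0.72
[ 0.5538 -0.0033 -0.0012] 0.62
B [ 2.4738 -4.9334 -0.0347]
C [  2.0701 -10.4617  -0.052 ]
T [  3.5075 -17.5583  -0.0676]
```

Call:
apply_moves:
  increments:
    - [0.25,-0.5,0,0,87]
    - [0.45,-0.9,0,0,87]
    - [0.45,-0.9,0,0,87]
    - [0.45,-0.9,0,0,87]
    - [0.45,-0.9,0,0,87]
    - [0.3,-0.6,0,0,87]
    - [0.1,-0.2,0,0,87]
    - [0,0,0,0,87]
    - [0,0,0,0,87]
    - [0,0,0,0,87]

```text
time: 9.1
eef_pos: [0.5545, -0.0063, 0.1456]
tool_rot: [0.0, 0.989, 0.151, -0.0]
contact_force: [0.4, 0.1, 0.2]
gripper_width: 0.0873
grip_force: 0.0
```

Call:
apply_moves:
  increments:
    - [0,0,0.4,0,87]
    - [0,0,0.8,0,87]
    - [0,0,0.8,0,87]
    - [0,0,0.8,0,87]
    - [0,0,0.6,0,87]
    - [0,0,0.4,0,87]
    - [0,0,0.2,0,87]
    - [0,0,0.1,0,87]
    - [0,0,0,0,87]
    - [0,0,0,0,87]

```text
time: 10.1
eef_pos: [0.5554, -0.0045, 0.0238]
tool_rot: [0.0, 0.988, 0.152, 0.001]
contact_force: [0.1, 0.1, -0.1]
gripper_width: 0.087
grip_force: 0.0
```

Call:
apply_moves:
  increments:
    - [0,0,0,0,40]
    - [0,0,0,0,40]
    - [0,0,0,0,40]
    - [0,0,0,0,40]
    - [0,0,0,0,40]
    - [0,0,0,0,40]
    - [0,0,0,0,40]
    - [0,0,0,0,40]
    - [0,0,0,0,40]
    - [0,0,0,0,40]

```text
time: 11.1
eef_pos: [0.5547, -0.0042, 0.0231]
tool_rot: [-0.0, 0.988, 0.152, -0.0]
contact_force: [-1.3, 1.6, 0.7]
gripper_width: 0.0529
grip_force: 20.0
```

Call:
apply_moves:
  increments:
    - [0,0,-0.1,0,40]
    - [0,0,-0.3,0,40]
    - [0,0,-0.4,0,40]
    - [0,0,-0.2,0,40]
    - [0,0,0,0,40]
    - [0,0,0,0,40]
    - [0,0,0,0,40]
    - [0,0,0,0,40]
    - [0,0,0,0,40]
    - [0,0,0,0,40]

```text
time: 12.1
eef_pos: [0.5546, -0.0044, 0.0528]
tool_rot: [-0.0, 0.988, 0.152, -0.0]
contact_force: [0.7, 0.6, -3.7]
gripper_width: 0.0529
grip_force: 20.0
```

B reads -3.7 N against A's -0.4 N, so B is the full tin. I'll lift it higher and carry it over the tray.

Call:
apply_moves:
  increments:
    - [0,0,-0.4,0,40]
    - [0,0,-0.8,0,40]
    - [0,0,-0.8,0,40]
    - [0,0,-0.6,0,40]
    - [0,0,-0.2,0,40]
    - [0,0,0,0,40]
    - [0,0,0,0,40]
  grip_force: 25

```text
time: 12.8
eef_pos: [0.5541, -0.0045, 0.1363]
tool_rot: [-0.0, 0.988, 0.152, -0.001]
contact_force: [-0.6, 1.4, -4.5]
gripper_width: 0.0528
grip_force: 25.0
```

Call:
apply_moves:
  increments:
    - [0.03,-0.3,0,0,40]
    - [0.05,-0.6,0,0,40]
    - [0.08,-0.9,0,0,40]
    - [0.08,-0.9,0,0,40]
    - [0.08,-0.9,0,0,40]
    - [0.08,-0.9,0,0,40]
    - [0.08,-0.9,0,0,40]
    - [0.08,-0.9,0,0,40]
    - [0.08,-0.9,0,0,40]
    - [0.08,-0.9,0,0,40]
    - [0.08,-0.9,0,0,40]
    - [0.08,-0.9,0,0,40]
    - [0.08,-0.9,0,0,40]
    - [0.08,-0.9,0,0,40]
    - [0.05,-0.6,0,0,40]
    - [0.03,-0.3,0,0,40]
    - [0,0,0,0,40]
    - [0,0,0,0,40]
    - [0,0,0,0,40]

```text
time: 14.7
eef_pos: [0.4737, 0.3644, 0.1366]
tool_rot: [0.001, 0.988, 0.151, -0.0]
contact_force: [-0.8, -1.1, -4.8]
gripper_width: 0.0527
grip_force: 25.0
```

```bash
python3 - <<'E'
from h import *
np.set_printoptions(precision=4,suppress=True)
o=get_obs(); M=rot(o["tool_rot"]); print(o["eef_pos"],o["contact_force"],o["gripper_width"])
S=[imaging.snapshot(n) for n in("wrist","top","scene")]; save(S[0],"w2.png"); save(S[2],"s2.png")
for q in S:
    for n in("tray","tin_1"):
        for d in finder.spot_point(q,n): print(n,np.round(d["point"],4),round(d["conf"],2))
s,t=S[2],S[0]
a=S[2]["img"][120:300,350:590]; a=cv2.resize(a,(640,480))
cv2.imwrite("pics/v2.png",cv2.resize(cv2.hconcat([a,S[0]["img"]]),(800,300))[:,:,::-1])
E
```

```text
[0.4737 0.3644 0.1366] [-0.7867 -1.0927 -4.8102] 0.052658477287588996
tin_1 [0.4767 0.3625 0.1124] 0.92
tin_1 [ 0.4928  0.1489 -0.0004] 0.58
tin_1 [ 0.4663 -0.059  -0.0009] 0.94
tin_1 [0.4931 0.1511 0.0004] 0.91
tin_1 [ 0.5218 -0.1647 -0.0018] 0.65
tray [0.4708 0.3688 0.0003] 0.98
tin_1 [ 0.5261 -0.1714 -0.0003] 0.96
tin_1 [ 0.4596 -0.0602 -0.0002] 0.96
tin_1 [0.4763 0.3672 0.1162] 0.85
tin_1 [ 0.4964  0.1535 -0.0008] 0.61
```

View pics/v2.png

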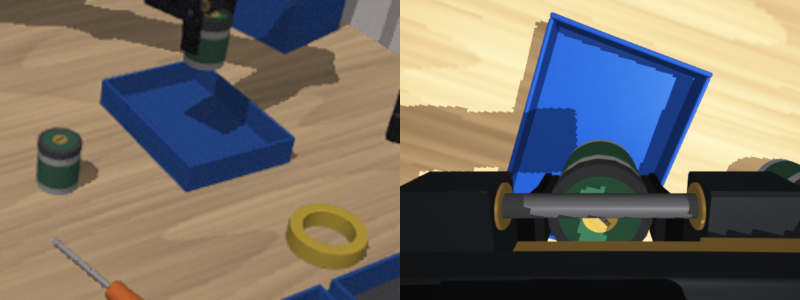

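The tin hangs upright over the middle of the tray (scene crop at (205,40), tray centre at (195,125)). I'll lower it most of the way first.

Call:
apply_moves:
  increments:
    - [0,-0.1,0.3,0,40]
    - [0,0,0.6,0,40]
    - [0,0,0.6,0,40]
    - [0,0,0.6,0,40]
    - [0,0,0.5,0,40]
    - [0,0,0.4,0,40]
    - [0,0,0.25,0,40]
    - [0,0,0.15,0,40]
    - [0,0,0,0,40]
    - [0,0,0,0,40]
    - [0,0,0,0,40]

```text
time: 16.25
eef_pos: [0.4726, 0.3694, 0.0358]
tool_rot: [-0.0, 0.988, 0.152, 0.001]
contact_force: [-0.2, -1.0, -4.5]
gripper_width: 0.0524
grip_force: 25.0
```

Call:
apply_moves:
  increments:
    - [0,0,0.03,0,40]
    - [0,0,0.03,0,40]
    - [0,0,0.03,0,40]
    - [0,0,0,0,40]
    - [0,0,0,0,40]
    - [0,0,0,0,40]

```text
time: 16.85
eef_pos: [0.472, 0.369, 0.0323]
tool_rot: [0.0, 0.988, 0.152, -0.0]
contact_force: [-0.1, 0.5, -5.1]
gripper_width: 0.0529
grip_force: 25.0
```

Call:
apply_moves:
  increments:
    - [0,0,0.03,0,40]
    - [0,0,0.03,0,40]
    - [0,0,0.03,0,40]
    - [0,0,0,0,40]
    - [0,0,0,0,40]
    - [0,0,0,0,40]

```text
time: 17.45
eef_pos: [0.4721, 0.3691, 0.0296]
tool_rot: [0.0, 0.988, 0.152, 0.0]
contact_force: [-0.6, -0.7, -5.5]
gripper_width: 0.0527
grip_force: 25.0
```

Call:
apply_moves:
  increments:
    - [0,0,0.03,0,40]
    - [0,0,0,0,40]
    - [0,0,0,0,40]
    - [0,0,0,0,40]

```text
time: 17.85
eef_pos: [0.4721, 0.369, 0.0287]
tool_rot: [0.0, 0.988, 0.152, -0.0]
contact_force: [-0.3, 0.8, -5.1]
gripper_width: 0.0529
grip_force: 25.0
```

Call:
apply_moves:
  increments:
    - [0,0,0.03,0,40]
    - [0,0,0,0,40]
    - [0,0,0,0,40]
    - [0,0,0,0,40]

```text
time: 18.25
eef_pos: [0.4722, 0.3691, 0.0281]
tool_rot: [0.0, 0.988, 0.152, 0.0]
contact_force: [-0.6, -0.5, -1.1]
gripper_width: 0.0529
grip_force: 25.0
```

Call:
apply_moves:
  increments:
    - [0,0,0.02,0,40]
    - [0,0,0,0,40]
    - [0,0,0,0,40]
    - [0,0,0,0,40]

```text
time: 18.65
eef_pos: [0.4723, 0.3692, 0.0281]
tool_rot: [0.0, 0.988, 0.152, 0.0]
contact_force: [-2.3, -2.4, 5.2]
gripper_width: 0.0528
grip_force: 25.0
```

The tin has touched down gently: the load went from -5 to +5 N. I'll release, retreat upward, then look.

Call:
apply_moves:
  increments:
    - [0,0,0,0,56]
    - [0,0,0,0,60]
    - [0,0,0,0,68]
    - [0,0,0,0,72]
    - [0,0,0,0,72]
    - [0,0,0,0,72]
    - [0,0,-0.2,0,72]
    - [0,0,-0.5,0,72]
    - [0,0,-0.9,0,72]
    - [0,0,-0.9,0,72]
    - [0,0,-0.9,0,72]
    - [0,0,-0.9,0,72]
    - [0,0,-0.9,0,72]
    - [-0.5,0,-0.6,0,72]
    - [-0.9,0,-0.3,0,72]
    - [-0.9,0,0,0,72]
    - [-0.5,0,0,0,72]
    - [0,0,0,0,72]
    - [0,0,0,0,72]

```text
time: 20.55
eef_pos: [0.3927, 0.3439, 0.2113]
tool_rot: [0.0, 0.988, 0.152, 0.001]
contact_force: [0.3, 0.3, -0.2]
gripper_width: 0.072
grip_force: 0.0
```

```bash
python3 - <<'E'
from h import *
o=get_obs(); print(o["eef_pos"],o["contact_force"])
S=[imaging.snapshot(n) for n in("scene","top","wrist")]
for q in S[:2]:
    for d in finder.spot_point(q,"tin_1"): print(np.round(d["point"],4),round(d["conf"],2))
a=cv2.resize(S[0]["img"][130:310,200:540],(640,340)); b=cv2.resize(S[2]["img"],(320,240))
c=np.zeros((240,640,3),np.uint8); c[:,:320]=b; c[:,320:]=cv2.resize(S[1]["img"][170:320,110:430],(320,240))
cv2.imwrite("pics/v3.png",cv2.vconcat([a,c])[:,:,::-1])
E
```

```text
[0.39265464 0.3439061  0.21132406] [ 0.31529828  0.29119796 -0.24946903]
[0.4767 0.3707 0.0061] 0.95
[0.4975 0.1556 0.0005] 0.95
[ 0.4619 -0.0585  0.0022] 0.94
[ 0.5286 -0.1673  0.0011] 0.57
[ 5.233e-01 -1.650e-01  1.000e-04] 0.75
[0.4734 0.3678 0.0017] 0.65
[ 0.4934  0.1508 -0.0015] 0.62
[ 4.705e-01  3.651e-01 -4.000e-04] 0.53
```

View pics/v3.png

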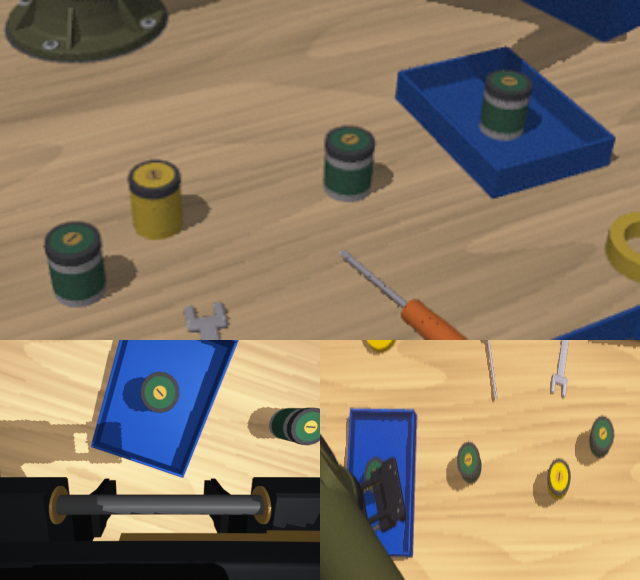

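The full tin stands upright mid-tray (crop at (505,105)). The empty tins stand upright in their places at (75,265) and (348,165), and the yellow one hasn't moved. B's weight of about 4.5 N is unambiguous, so the third tin doesn't need lifting.

```bash
python3 -c "
from h import *
print(robot.finish_job())"
```

```text
the job is handed in; nothing more can be done
None
```

The job is handed in, with no verdict returned: the full tin (about 4.5 N on the wrist) stands upright and released near the middle of the blue tray, and the two others stand in their own places, the third never lifted because the second's weight had already settled it.

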